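Index the card rest two holes nearer the lenses on a focusing bench

TASK

On the stereoscope focusing bench, bring the card rest two holes nearer to the lens board: pull up the plunger knob on its carriage, slide the carriage along, and let the plunger drop fully home in the second hole from where it stood. The holes are unevenly drilled, so feel for the hole and never force the pin sideways or press it hard onto the bar. Leave the lens board and everything else lying about where it is, and let go of the knob.

Things in the scene. Friction and masses are not known exactly. Their poses are not given: they have to be found in the camera images.
- bench: The focusing bench, fixed: an aluminium rail 400 mm long, 70 mm wide, top 42 mm above the table, on two steel feet. Origin on the table under the rail's middle. The rail runs along the bench's own y axis; x points from the drilled bar side to the far side.
- bar_mid (a point): Middle of the top of the flat steel index bar beside the rail: 24 mm wide, 390 mm long, top 40 mm above the table, at x = -80 mm, y = 0 of the bench. Seven plain 10 mm holes along its middle line: the outermost two at bench y = -150 and +150 mm, the rest meant for -100, -50, 0, 50, 100 mm, but drilled 4 to 7 mm off along y, some one way, some the other, by a different amount each time.
- knob (a point): Centre of the brass plunger knob on the card-rest carriage: an upright knurled cylinder 26 mm across, 24 mm tall, this point 87 mm above the table with the plunger home, on the line of the holes. It rises with the plunger and goes with the carriage. Under it stand a sleeve 22 mm across, up to 73 mm, and a lug 40 mm wide, top 58 mm above the table. At the start its pin is in an outermost hole.
- plunger (a joint): Height of the plunger, m: 0 = home in a hole, 0.012 = pulled right up. A spring pushes it down: about 6 N at 0, 10.5 N at 0.012, weight included. Its pin is flat-ended, 8 mm across, 1 mm of play each way in a hole, and reaches 8 mm deep. Above about 0.009 it slides clear. Let go between holes it rests on the bar at 0.008 and, slid along so, drops in by itself when over a hole.
- card_rest (a point): Middle of the horn card rest's ledge (76 x 28 mm, about 90 mm above the table), on a post on the carriage, centred 80 mm from the knob's axis on the bench's +x side; four thin brass wire clips on it reach 132 mm above the table, 54 mm and more from the knob. The carriage (0.5 to 1 kg) slides along the bench's y with about 2 N of friction, more when the pin drags on the bar.
- lens_clamp (a point): Top centre of a brass thumbscrew 22 mm across, 76 mm above the table, that clamps the lens board's carriage over the other outermost hole, 300 mm from the knob at the start. The lens board, fixed, is an upright dark wooden board 150 mm wide across the bench, top 150 mm above the table, with two round brass lens cells. Which end it is at varies.
- folder_mid (a point): Middle of a flat bone folder, about 155 x 24 x 5 mm, lying loose on the table in front of the bench. Leave it.
- prism0_mid (a point): Middle of one of two loose clear prism lenses, 42 mm across and 10 mm thick, on a cork pad behind the bench. Leave it.
- prism1_mid (a point): Middle of the other prism lens on the cork pad. Leave it.
- hood_mid (a point): Middle of a loose tarnished silver viewer hood, about 110 x 180 x 75 mm, lying mouth up on the left of the table. Leave it.
- turnscrew_grip (a point): Handle of a loose screwdriver, 170 mm long, lying on the right of the table. Leave it.
- brush_grip (a point): Handle of a loose flat brush, 180 mm long, lying on the right of the table. Leave it.
- pin_jar: A loose small amber glass jar of pins with a brass cap, 48 mm across, 55 mm tall, between the robot and the bench's left end; origin at the centre of its underside. Leave it.

How it is judged:
On the way, in this order (a step that is already met when the one before it is completed fails the run):
1. the plunger is pulled up clear of its first hole, with the carriage still there (value of joint plunger above 0.007 m and horizontal distance between knob and lens_clamp above 0.285 m), for 0.05 s.
2. the carriage has been slid along to about the second hole (horizontal distance between knob and lens_clamp below 0.215 m), for 0.05 s.
At the end, for the whole second after the job is handed in: The plunger is fully home (within 2 mm) in the second hole from its start, so that knob and lens-board thumbscrew are about 200 mm apart (188 to 212 mm, the hole deciding), at rest, and the knob has been let go (horizontal distance between knob and lens_clamp between 0.188 and 0.212 m and value of joint plunger below 0.002 m and linear speed of bench below 0.01 m/s and velocity of joint plunger below 0.01 m/s); the robot touches nothing.
It fails at once if the pin was forced: more than 30 N between the pin and the index bar (contact force between plunger_c0 and anything else above 30 N).
It fails at once if the lens board was knocked (more than 10 N) (contact force between lens_board and the arm above 10 N).
It fails at once if a loose thing lying about (bone folder, prism lens, viewer hood, screwdriver, brush, jar) was shifted by more than 20 mm (distance of any of folder_mid, prism0_mid, prism1_mid, hood_mid, turnscrew_grip, brush_grip, pin_jar from where it was at the start of the episode above 0.02 m).
It also fails if it takes over 45 s, if anything falls off the work surface, if the arm or the gripper's body presses on something with over 40 N, if the wrist force passes 120 N, or if a joint passes its speed limit or range.

ROBOT

A 7-joint arm with a two-finger parallel gripper is mounted at the origin on the work surface. World frame = base frame: x ahead of the robot, y to its left, z up, the work surface at z = 0. Lengths are in m, angles in rad, forces in N, time in s.
With the tool pointing down it reaches from about 0.4 to 0.85 m from the base axis. Payload 6.9 kg.
Tool frame: the origin (TCP) lies at the very end of the fingers, on their centre line; the grasp point (between the pads) lies r.tcp_to_grasp behind it (r.tcp_to_grasp is the distance from the TCP to the grasp point, in m); z points along the fingers, y is the line along which they close (so a half turn about z gives the same grasp; the last joint's range is limited). The gripper opens to 85 mm and grips with 20 to 120 N. Pads are 22 mm wide; open, the fingers measure 114 mm over their backs; the gripper's body (76 mm by 85 mm) begins 54 mm behind the grasp point. The pads swing forward as they close: fully open they stand 13 mm farther back than shut.
Start: joints at [-1.151, 0.507, -0.238, 1.5, 0.126, 1.149, -0.155], TCP at [0.193, 0.594, 0.231] pointing down, gripper open.
Joint ranges: [-3.08, 3.08], [-0.24, 2.05], [-1.43, 1.35], [0, 2.5], [-1.52, 4.66], [0.17, 1.96], [-2.89, 2.89]. Speed limits (rad/s): [2.39, 2.39, 3.14, 3.14, 3.14, 3.14, 3.14].

INTERFACE

Orientations are given as a rotation vector (axis times angle).
In Python, from bench import r gives the robot as it stands.
- The arm moves only by the tool play_rows, never from a script. Its argument "motion" is a list of rows, each a list of 3 entries, a list of its own where there are three numbers: the turn, a rotation vector about the tool's x, y, z in degrees, then the shift along the tool's x, y, z in cm, then the closure, from -1 (fully open) to 1 (shut), so that 0 is half open. A call has 1 to 5 rows; each row shifts and turns the commanded pose from where the row before left it, along the tool's axes as they then stand; what a row does not reach is not made up. A row lasts 1/10 s, in which the tool goes at most 50 mm and 8.59 degrees, less where a joint would pass 70% of its speed; a pose out of reach is approached as far as the arm can. A call with a gripper value outside its range is refused whole. The fingers move at their own pace and stop on an object; the grip force is fixed at half the most. Time passes only in rows, so rows that do not move let the fingers close. It gives the time, the measured TCP pose, the force, the opening and the grip force at its end, in the units of the state.
- r.get_obs(): the state, without advancing time (a new reading comes with each control period).
- r.capture(name): name is "scene" or "top" or "wrist"; returns (picture, depth): 420x560x3 uint8, blue, green, red; 420x560 float32, m along the optical axis (not along the pixel's ray), 0 where there is no reading.
- r.get_calibration(name): a dict with "fx", "fy", "cx", "cy" (pixels), "T" (4x4, takes a point from camera to world coordinates); the wrist camera has in their place "hand_eye" (4x4, takes a point from camera to tool coordinates, whose origin is the TCP and whose axes are the flange's). Camera axes: x right, y down, z forward; pixel columns grow to the right and rows downward; lengths in m; the calibration is good to about 2 mm. The wrist camera is an equidistant fisheye: a pixel r from the principal point sees the ray r / f radians off the axis. A picture is of the moment at which its call begins: read the wrist's pose just before it. get_calibration takes no time and is no camera call.
- r.finish_job(): hands the job in; it is judged then, once.
Trained networks look in the newest picture that a camera, given by its name, has taken for a name from the list of things; names that differ only in an ending like _2 or _b are one class to them, and where a whole thing is asked for, a point or a joint stands for the part that bears it (a point fixed in the world has none). Each returns a list of dicts, best first, with "score" (0 to 1); they miss things now and then, are a little off and sometimes report something else, mostly with a low value. They report only what shows in the picture. A call takes as long as a camera call.
- r.trace(camera, thing): "mask" (420x560 bool, what is visible of it) and "rect" ([left, top, width, height] in pixels, round what is visible of it).
The state is a dict: "t": time; "joint_pos": joint angles; "dq": joint speeds; "tau": joint torques, N m; "eef_pos": TCP position; "ee_rot": TCP orientation; "contact_force": force on the tool from outside, world axes, zero at the start; "torque": the same for the moment, N m; "grip_width": finger opening in m; "grip_force": force on a finger pad.
Only numpy, scipy, OpenCV 4.12 (cv2) and the standard library are available. Lean on these libraries where they do the work, as an engineer would, in place of code of your own. Each camera call takes 0.05 s, during which the arm holds its last target. There are 200 camera calls.

## Working session

There is one attempt and no reset: what is moved stays moved. The work goes in short steps, Python scripts to look and compute and a tool call to move; the robot and the scene stay as the last step left them, time stands still between calls to the robot, and variables do not carry over. Pictures are saved under pics/ and viewed, at most 10 in all, crops included, and the job is handed in when it is done.

Besides the shell and the picture viewer there is one more tool, called after ">>>" by a JSON object that holds its "op" and its "data", one argument or row to a line. play_rows: Moves the arm, as the interface text tells. Its arguments: {"type":"object","properties":{"motion":{"type":"array","items":{"type":"array"}}},"required":["motion"]}

```bash
mkdir -p pics
cat > h.py <<'E'
import numpy as np, cv2
from bench import r
from scipy.spatial.transform import Rotation as R
def pts(cam,d,mask):
    c=r.get_calibration(cam); v,u=np.nonzero(mask&(d>0)); z=d[v,u]
    P=np.c_[(u-c['cx'])*z/c['fx'],(v-c['cy'])*z/c['fy'],z]
    return P@c['T'][:3,:3].T+c['T'][:3,3]
E
python3 - <<'E'
from h import *
o=r.get_obs();print(o['t'],o['eef_pos'],o['ee_rot'],o['grip_width'],r.tcp_to_grasp)
print(R.from_rotvec(o['ee_rot']).as_matrix().round(3))
ims=[]
for cam in ['scene','top']:
    im,d=r.capture(cam); cv2.imwrite(f'pics/{cam}0.png',im)
    print(cam,r.get_calibration(cam)['T'].round(3).tolist())
    for th in ['knob','lens_clamp','bench','pin_jar']:
        for q in r.trace(cam,th)[:2]:
            p=pts(cam,d,q['mask'])
            if len(p): print(cam,th,round(q['score'],2),q['rect'],len(p),np.median(p,0).round(4),p[p[:,2]>np.percentile(p[:,2],70)].mean(0).round(4),p.min(0).round(3),p.max(0).round(3))
E
```

```text
0.0 [0.19282257 0.59396153 0.23043423] [-4.90788486e-01 -3.10275575e+00  2.82819339e-03] 0.08565421351304867 0.0187
[[-0.951  0.309 -0.001]
 [ 0.309  0.951 -0.002]
 [-0.    -0.002 -1.   ]]
scene [[-0.405, 0.747, -0.527, 1.127], [0.914, 0.323, -0.245, 0.273], [-0.013, -0.581, -0.814, 0.972], [0.0, 0.0, 0.0, 1.0]]
scene lens_clamp 0.88 [317.2, 196.2, 47.5, 71.4] 1552 [0.5911 0.16   0.0863] [0.5917 0.1538 0.1471] [ 0.415  0.116 -0.003] [0.662 0.184 0.156]
scene bench 0.61 [202.2, 176.6, 162.3, 104.4] 4002 [0.5864 0.0153 0.0404] [0.5749 0.0072 0.0474] [ 0.5   -0.222 -0.003] [0.654 0.205 0.125]
scene pin_jar 0.62 [402.2, 181.8, 21.7, 26.0] 400 [0.3748 0.2731 0.0473] [0.3636 0.2737 0.056 ] [0.342 0.25  0.005] [0.387 0.296 0.059]
top [[-0.01, -0.988, 0.154, 0.412], [-1.0, 0.013, 0.019, -0.03], [-0.021, -0.154, -0.988, 1.148], [0.0, 0.0, 0.0, 1.0]]
top lens_clamp 0.85 [204.2, 177.6, 25.6, 78.5] 1320 [0.5694 0.1471 0.0853] [0.583  0.1519 0.1471] [ 0.486  0.122 -0.001] [0.673 0.189 0.154]
top lens_clamp 0.42 [398.1, 239.4, 67.2, 16.9] 368 [ 0.4866 -0.4362  0.0221] [ 0.4841 -0.4464  0.0258] [ 0.469 -0.485 -0.004] [ 0.507 -0.319  0.031]
top bench 0.73 [194.0, 191.7, 159.8, 61.5] 3292 [ 0.5662 -0.0015  0.0404] [0.5701 0.0008 0.0466] [ 0.491 -0.195 -0.002] [0.646 0.204 0.067]
top pin_jar 0.65 [155.4, 295.2, 23.0, 19.7] 327 [0.3602 0.2665 0.0535] [0.36   0.2718 0.0564] [0.339 0.249 0.004] [0.381 0.294 0.06 ]
top pin_jar 0.32 [194.8, 192.5, 158.1, 57.4] 3151 [0.5672 0.0012 0.0405] [0.5706 0.0066 0.0463] [ 0.496 -0.197 -0.002] [0.646 0.205 0.067]
```

Run:
```python
import cv2,numpy as np
a=cv2.imread('pics/top0.png')[150:310,130:430]
b=cv2.imread('pics/scene0.png')[130:330,150:450]
cv2.imwrite('pics/top0c.png',cv2.resize(a,(800,427),interpolation=cv2.INTER_CUBIC))
cv2.imwrite('pics/scene0c.png',cv2.resize(b,(800,533),interpolation=cv2.INTER_CUBIC))
```

```text
(no output)
```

View pics/top0c.png

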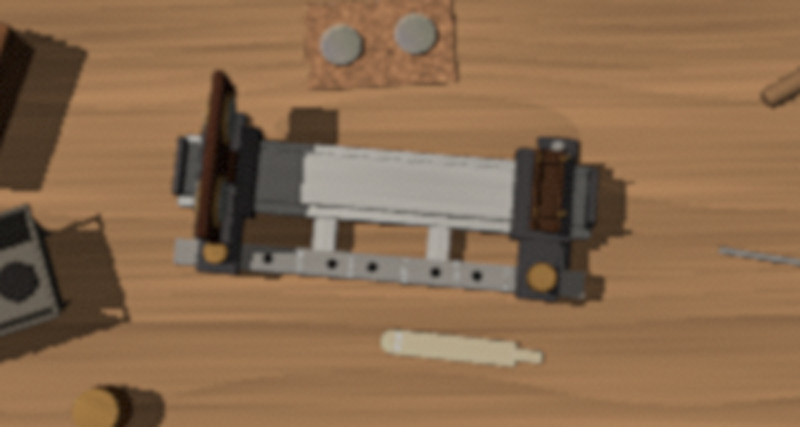

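View pics/scene0c.png

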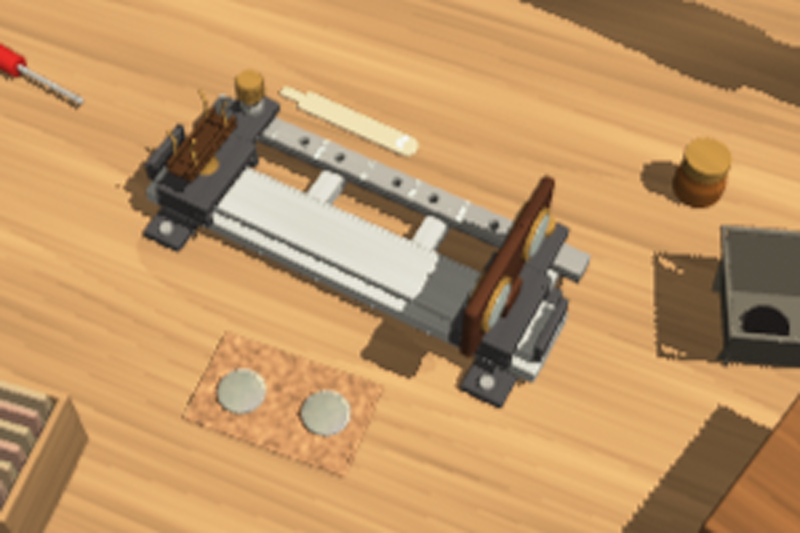

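The top crop shows the knob at (541,277), the thumbscrew at (214,253) and the holes at x=476, 435, 372, 332 and 268. The target is the hole at (435,272).

Run:
```python
from h import *
c=r.get_calibration('top');T=c['T']
def W(u,v,z):
    u=130+(u+.5)*.375-.5;v=150+(v+.5)*.375-.5
    d=T[:3,:3]@[(u-c['cx'])/c['fx'],(v-c['cy'])/c['fy'],1]
    return T[:3,3]+d*(z-T[2,3])/d[2]
k=W(541,277,.099);l=W(214,253,.076);print('knob',k,'clamp',l,np.linalg.norm((k-l)[:2]))
for p in [(476,276),(435,272),(372,267),(332,264),(268,258)]:
    h=W(*p,.04);print(h.round(4),'dist clamp',np.linalg.norm((h-l)[:2]).round(4))
ax=(l-k)[:2];ax/=np.linalg.norm(ax);print('axis',ax,np.degrees(np.arctan2(ax[1],ax[0])))
# depth-based knob
im,d=r.capture('top'); m=np.zeros(d.shape,bool);m[240:268,320:346]=1
p=pts('top',d,m);p=p[p[:,2]>.09];print(len(p),p.mean(0),p.min(0),p.max(0))
im,d=r.capture('scene'); m=np.zeros(d.shape,bool);m[150:180,230:256]=1
p=pts('scene',d,m);p=p[p[:,2]>.094];print(len(p),p.mean(0),p.min(0),p.max(0))
print(r.get_calibration('wrist'))
```

```text
knob [ 0.47652167 -0.13709417  0.099     ] clamp [0.50337015 0.16064272 0.076     ] 0.29894497677913195
[ 0.4818 -0.0819  0.04  ] dist clamp 0.2435
[ 0.486  -0.0432  0.04  ] dist clamp 0.2045
[0.4914 0.0165 0.04  ] dist clamp 0.1447
[0.4947 0.0545 0.04  ] dist clamp 0.1065
[0.5011 0.1154 0.04  ] dist clamp 0.0453
axis [0.08981079 0.99595885] 84.84727783439384
98 [ 0.47681324 -0.13752282  0.09790961] [ 0.46383215 -0.1507979   0.09027784] [ 0.49046936 -0.12419633  0.10299752]
110 [ 0.49406769 -0.13591003  0.10026182] [ 0.46533481 -0.1507225   0.09415903] [ 0.54521981 -0.12478846  0.13254862]
{'fx': 325.19226210127806, 'fy': 325.19226210127806, 'cx': 282.0265585805196, 'cy': 203.03803415871786, 'hand_eye': array([[ 5.01812191e-04, -9.57877854e-01, -2.87175494e-01,
         7.33616289e-02],
       [ 9.99999327e-01,  7.81106281e-04, -8.57986004e-04,
         6.78604632e-08],
       [ 1.04616037e-03, -2.87174870e-01,  9.57877601e-01,
        -1.43057303e-01],
       [ 0.00000000e+00,  0.00000000e+00,  0.00000000e+00,
         1.00000000e+00]])}
```

>>> {"op": "play_rows", "data": {
  "motion": [
    [[0,0,0],[-3.87,-2.61,0],0],
    [[0,0,0],[-3.87,-2.61,0],0],
    [[0,0,0],[-3.87,-2.61,0],0],
    [[0,0,0],[-3.87,-2.61,0],0],
    [[0,0,0],[-3.87,-2.61,0],0]
  ]
}}

```text
t: 1.1
eef_pos: [0.3377, 0.4091, 0.2315]
ee_rot: [0.491, 3.103, 0.001]
contact_force: [0.1, 0.5, 0.2]
grip_width: 0.0427
grip_force: 0.0
```

>>> {"op": "play_rows", "data": {
  "motion": [
    [[0,0,0],[-3.87,-2.61,0],0],
    [[0,0,0],[-3.87,-2.61,0],0],
    [[0,0,0],[-3.87,-2.61,0],0],
    [[0,0,8.5],[0,0,0],0],
    [[0,0,8.5],[0,0,0],0]
  ]
}}

```text
t: 1.6
eef_pos: [0.4245, 0.2982, 0.2314]
ee_rot: [0.96, 2.991, 0.0]
contact_force: [-0.1, 0.1, -0.4]
grip_width: 0.0426
grip_force: 0.0
```

>>> {"op": "play_rows", "data": {
  "motion": [
    [[0,0,8.5],[0,0,0],0],
    [[0,0,8.5],[0,0,0],0],
    [[0,0,8.5],[0,0,0],0],
    [[0,0,8.5],[0,0,0],0],
    [[0,0,8.5],[0,0,0],0]
  ]
}}

```text
t: 2.1
eef_pos: [0.423, 0.3003, 0.2314]
ee_rot: [1.973, 2.444, 0.0]
contact_force: [0.0, 0.1, -0.2]
grip_width: 0.0426
grip_force: 0.0
```

>>> {"op": "play_rows", "data": {
  "motion": [
    [[0,0,8.5],[0,0,0],0],
    [[0,0,8.5],[0,0,0],0],
    [[0,0,0],[0,0,0],0]
  ]
}}

```text
t: 2.4
eef_pos: [0.4229, 0.3005, 0.2314]
ee_rot: [2.308, 2.131, 0.0]
contact_force: [-0.1, -0.1, 1.2]
grip_width: 0.0424
grip_force: 0.0
```

>>> {"op": "play_rows", "data": {
  "motion": [
    [[0,0,0],[-4.8,0.99,0],0],
    [[0,0,0],[-4.8,0.99,0],0],
    [[0,0,0],[-4.8,0.99,0],0],
    [[0,0,0],[-4.8,0.99,0],0],
    [[0,0,0],[-4.8,0.99,0],0]
  ]
}}

```text
t: 2.9
eef_pos: [0.4536, 0.0554, 0.2316]
ee_rot: [2.3, 2.139, 0.001]
contact_force: [0.2, 0.3, 0.0]
grip_width: 0.0426
grip_force: 0.0
```

>>> {"op": "play_rows", "data": {
  "motion": [
    [[0,0,0],[-4.8,0.99,0],0],
    [[0,0,0],[-4.8,0.99,0],0],
    [[0,0,0],[-4.8,0.99,0],0],
    [[0,0,0],[-4.8,0.99,0],0],
    [[0,0,0],[0,0,3],0]
  ]
}}

```text
t: 3.4
eef_pos: [0.4801, -0.1461, 0.2042]
ee_rot: [2.304, 2.121, 0.003]
contact_force: [0.6, 0.4, -0.2]
grip_width: 0.0428
grip_force: 0.0
```

```bash
cat >> h.py <<'E'
def wpts(o,d,mask):
    c=r.get_calibration('wrist'); v,u=np.nonzero(mask&(d>0)); z=d[v,u]
    x=u-c['cx'];y=v-c['cy'];q=np.hypot(x,y)+1e-9;t=np.tan(q/c['fx'])/q
    P=np.c_[x*t*z,y*t*z,z]; H=c['hand_eye'];P=P@H[:3,:3].T+H[:3,3]
    return R.from_rotvec(o['ee_rot']).apply(P)+o['eef_pos'],u,v
E
python3 - <<'E'
from h import *
o=r.get_obs();im,d=r.capture('wrist');cv2.imwrite('pics/w1.png',im);np.save('w1.npy',d)
print(o['t'],o['eef_pos'],o['ee_rot'])
p,u,v=wpts(o,d,np.ones(d.shape,bool))
for th in ['knob','bench']:
    for q in r.trace('wrist',th)[:2]: print(th,q['score'],q['rect'])
k=(abs(p[:,2]-.0985)<.004)&(np.hypot(p[:,0]-.477,p[:,1]+.137)<.025)
print(k.sum(),p[k].mean(0),p[k].min(0),p[k].max(0),u[k].mean(),v[k].mean(), (p[k].min(0)+p[k].max(0))/2)
E
```

```text
3.4 [ 0.48006631 -0.14614082  0.20423087] [2.30421429 2.12093557 0.00293373]
knob 0.72 [260.5, 168.0, 30.8, 39.7]
bench 0.91 [286.3, 0.0, 124.1, 231.9]
835 [ 0.47653456 -0.13684772  0.099109  ] [ 0.4630334  -0.15134682  0.09467441] [ 0.48968788 -0.12398266  0.10207858] 275.77964071856286 189.6119760479042 [ 0.47636064 -0.13766474  0.0983765 ]
```

View pics/w1.png

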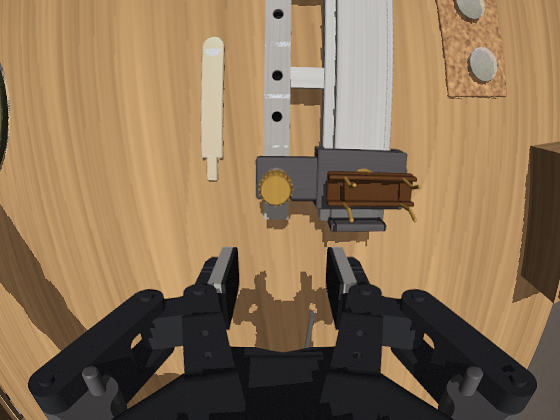

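The wrist view shows the knob at (276,188) and the next holes at (277,116) and (277,75). Next I check how far the finger linkage sticks out, and get the hole positions.

Run:
```python
from h import *
o=r.get_obs();d=np.load('w1.npy');Rm=R.from_rotvec(o['ee_rot'])
p,u,v=wpts(o,d,np.ones(d.shape,bool)); q=Rm.inv().apply(p-o['eef_pos'])
n=(q[:,2]<.02)&(abs(q[:,0])<.06)
for a in np.arange(-.12,.021,.01):
    k=n&(abs(q[:,2]-a)<.005)
    if k.sum()>5: print(a.round(2),k.sum(),np.percentile(q[k,1],[1,99]).round(3),np.percentile(q[k,0],[1,99]).round(3))
c=r.get_calibration('wrist')
def W(u,v,z):
    x=u-c['cx'];y=v-c['cy'];g=np.hypot(x,y);th=g/c['fx']
    ray=np.array([x/g*np.sin(th),y/g*np.sin(th),np.cos(th)]);H=c['hand_eye']
    a=Rm.apply(H[:3,:3]@ray);b=Rm.apply(H[:3,3])+o['eef_pos'];return b+a*(z-b[2])/a[2]
k=W(276,188.5,.099);print(k)
for y in [116,75,13.5]: h=W(277,y,.04);print(h,np.linalg.norm((h-k)[:2]))
kn=np.array([.4765,-.1373,.099+0])
print('to knob (tool cm)',Rm.inv().apply(kn-o['eef_pos'])*100, Rm.as_matrix().round(4))
```

```text
-0.11 664 [-0.062  0.061] [0.003 0.021]
-0.1 13502 [-0.064  0.064] [0.003 0.021]
-0.09 10294 [-0.063  0.063] [-0.001  0.02 ]
-0.08 8891 [-0.06  0.06] [-0.011  0.018]
-0.07 4695 [-0.058  0.058] [-0.011  0.018]
-0.06 5862 [-0.055  0.054] [-0.011  0.013]
-0.05 2390 [-0.052  0.052] [-0.01   0.014]
-0.04 1238 [-0.037  0.038] [-0.011  0.013]
-0.03 1042 [-0.035  0.034] [-0.011  0.012]
-0.02 879 [-0.035  0.034] [-0.01   0.012]
-0.01 620 [-0.034  0.033] [-0.01   0.011]
-0.0 54 [-0.022  0.021] [-0.01   0.008]
[ 0.47244289 -0.12503584  0.099     ]
[ 0.47632697 -0.07082906  0.04      ] 0.05434575510490925
[ 0.4792535  -0.03257636  0.04      ] 0.09270997375831062
[0.48372527 0.02712317 0.04      ] 0.1525767206459388
to knob (tool cm) [-5.04813698e-02  4.07514413e-03  1.01239885e+01] [[ 0.0757  0.9971 -0.0037]
 [ 0.9971 -0.0757  0.0013]
 [ 0.001  -0.0038 -1.    ]]
```

>>> {"op": "play_rows", "data": {
  "motion": [
    [[0,0,0.8],[-0.05,0,3],0.2],
    [[0,0,0],[0,0,3],0.2],
    [[0,0,0],[0,0,2],0.2],
    [[0,0,0],[0,0,0],0.2],
    [[0,0,0],[0,0,0],0.2]
  ]
}}

```text
t: 4.05
eef_pos: [0.4787, -0.1369, 0.1224]
ee_rot: [2.318, 2.12, 0.001]
contact_force: [0.7, -0.5, 0.9]
grip_width: 0.034
grip_force: 0.0
```

Run:
```python
from h import *
o=r.get_obs();im,d=r.capture('wrist');cv2.imwrite('pics/w2.png',im)
Rm=R.from_rotvec(o['ee_rot']);p,u,v=wpts(o,d,np.ones(d.shape,bool)); q=Rm.inv().apply(p-o['eef_pos'])
print(o['t'],o['eef_pos'],o['grip_width'],Rm.as_matrix().round(4))
k=(abs(p[:,2]-.0985)<.004)&(np.hypot(p[:,0]-.477,p[:,1]+.137)<.02)
print(k.sum(),p[k].mean(0),q[k].min(0),q[k].max(0))
for a in np.arange(-.08,.001,.01):
    m=(q[:,2]<.02)&(abs(q[:,0])<.03)&(abs(q[:,2]-a)<.005); 
    if m.sum()>5: print(a.round(2),np.percentile(q[m,1],[1,99]).round(3))
# clips: points above .105 near card rest
m=(p[:,2]>.107)&(p[:,2]<.14)&(q[:,1]>.04)&(q[:,1]<.13)&(q[:,2]>.0)
if m.sum(): print('clips',m.sum(),q[m].min(0),q[m].max(0))
```

```text
4.05 [ 0.47868792 -0.13686996  0.12235343] 0.033992531459334785 [[ 8.90e-02  9.96e-01  5.00e-04]
 [ 9.96e-01 -8.90e-02  4.00e-04]
 [ 4.00e-04  5.00e-04 -1.00e+00]]
1556 [ 0.47627295 -0.13567045  0.09892804] [-0.01431761 -0.0156323   0.02117405] [0.01322178 0.01056404 0.02783498]
-0.08 [-0.059  0.059]
-0.07 [-0.056  0.055]
-0.06 [-0.052  0.051]
-0.05 [-0.049  0.048]
-0.04 [-0.035  0.035]
-0.03 [-0.031  0.03 ]
-0.02 [-0.03  0.03]
-0.01 [-0.03   0.103]
-0.0 [-0.018  0.103]
clips 330 [-1.19029108e-02  5.05694349e-02  4.75989126e-05] [0.01084299 0.10368015 0.01535289]
```

View pics/w2.png

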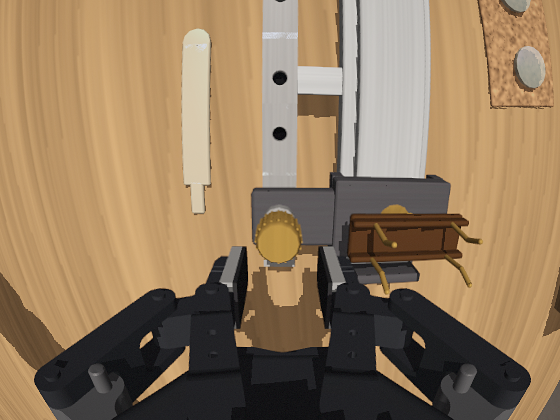

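>>> {"op": "play_rows", "data": {
  "motion": [
    [[0,0,0],[-0.05,-0.24,0.5],0.2],
    [[0,0,0],[0,0,1.5],0.2],
    [[0,0,0],[0,0,1.5],0.2],
    [[0,0,0],[0,0,0.9],0.2],
    [[0,0,0],[0,0,0],0.2]
  ]
}}

```text
t: 4.6
eef_pos: [0.4751, -0.1379, 0.0768]
ee_rot: [-2.32, -2.116, 0.001]
contact_force: [-0.5, 0.1, -0.6]
grip_width: 0.034
grip_force: 0.0
```

>>> {"op": "play_rows", "data": {
  "motion": [
    [[0,0,0],[0,0,0],0.3],
    [[0,0,0],[0,0,0],0.35],
    [[0,0,0],[0,0,0],0.4]
  ]
}}

```text
t: 4.9
eef_pos: [0.4763, -0.1383, 0.078]
ee_rot: [2.32, 2.116, 0.002]
contact_force: [1.4, 0.4, 1.5]
grip_width: 0.0256
grip_force: 5.2
```

>>> {"op": "play_rows", "data": {
  "motion": [
    [[0,0,0],[0,0,0],0.6],
    [[0,0,0],[0,0,0],0.6],
    [[0,0,0],[0,0,0],0.6]
  ]
}}

```text
t: 5.2
eef_pos: [0.4763, -0.1383, 0.0782]
ee_rot: [2.32, 2.116, 0.002]
contact_force: [0.2, 0.7, 6.0]
grip_width: 0.0237
grip_force: 58.5
```

>>> {"op": "play_rows", "data": {
  "motion": [
    [[0,0,0],[0,0,-0.4],0.6],
    [[0,0,0],[0,0,-0.4],0.6],
    [[0,0,0],[0,0,-0.3],0.6],
    [[0,0,0],[0,0,0],0.6],
    [[0,0,0],[0,0,0],0.6]
  ]
}}

```text
t: 5.7
eef_pos: [0.4763, -0.1383, 0.0883]
ee_rot: [2.32, 2.116, 0.001]
contact_force: [4.5, -2.0, -9.1]
grip_width: 0.0239
grip_force: 59.4
```

Run:
```python
from h import *
c=r.get_calibration('wrist');H=c['hand_eye'];im=cv2.imread('pics/w2.png',0)
Rm=R.from_matrix(np.array([[.089,.996,.0005],[.996,-.089,.0004],[.0004,.0005,-1]]));e=np.array([.47869,-.13687,.12235])
def W(u,v,z):
    x=u-c['cx'];y=v-c['cy'];g=np.hypot(x,y);th=g/c['fx']
    ray=np.array([x/g*np.sin(th),y/g*np.sin(th),np.cos(th)])
    a=Rm.apply(H[:3,:3]@ray);b=Rm.apply(H[:3,3])+e;return b+a*(z-b[2])/a[2]
k=np.array([.4764,-.1373]);ax=np.array([.0898,.996])
for u,v in [(279,134),(280,78)]:
    w=im[v-12:v+13,u-12:u+13];ys,xs=np.nonzero(w<45)
    U,V=u-12+xs.mean(),v-12+ys.mean()
    # top rim only: near edge visible; report extents in plane z=.04
    P=[W(u-12+x,v-12+y,.04)[:2] for x,y in zip(xs,ys)];s=(np.array(P)-k)@ax;t=(np.array(P)-k)@[.996,-.0898]
    print(len(xs),U,V,W(U,V,.04),'along',s.min(),s.mean(),s.max(),'across',t.min(),t.mean(),t.max())
for y in (188,246): print('lug edge',W(279,y,.058))
m=np.array([W(279,y,.058)[1] for y in (188,246)]);print(m)
```

```text
129 279.2170542635659 133.12403100775194 [ 0.48148576 -0.08115047  0.04      ] along 0.05227754641354105 0.05638162483521328 0.060647164396645276 across -0.004271661094794863 2.3024269046498515e-05 0.004018783914304642
137 279.44525547445255 77.91970802919708 [ 0.48506566 -0.04295211  0.04      ] along 0.09050346897605448 0.09475385326314836 0.09889720139367054 across -0.004221161046263672 0.0001583201030908271 0.004612163785509042
lug edge [ 0.47836471 -0.11564746  0.058     ]
lug edge [ 0.47455869 -0.15710104  0.058     ]
[-0.11564746 -0.15710104]
```

>>> {"op": "play_rows", "data": {
  "motion": [
    [[0,0,0],[0,0,-0.08],0.6],
    [[0,0,0],[0,0,0],0.6],
    [[0,0,0],[0.2,0,0],0.6],
    [[0,0,0],[0.3,0,0],0.6],
    [[0,0,0],[0,0,0],0.6]
  ]
}}

```text
t: 6.2
eef_pos: [0.4767, -0.1331, 0.089]
ee_rot: [2.32, 2.116, 0.001]
contact_force: [5.8, -1.3, -9.9]
grip_width: 0.0239
grip_force: 59.4
```

>>> {"op": "play_rows", "data": {
  "motion": [
    [[0,0,0],[1,0,0],0.6],
    [[0,0,0],[1.5,0,0],0.6],
    [[0,0,0],[1.5,0,0],0.6],
    [[0,0,0],[1.5,0,0],0.6],
    [[0,0,0],[1.5,0,0],0.6]
  ]
}}

```text
t: 6.7
eef_pos: [0.4833, -0.0639, 0.0891]
ee_rot: [2.321, 2.114, 0.0]
contact_force: [5.7, -3.6, -10.8]
grip_width: 0.0242
grip_force: 59.4
```

>>> {"op": "play_rows", "data": {
  "motion": [
    [[0,0,0],[1,0,0],0.6],
    [[0,0,0],[0.5,0,0],0.6],
    [[0,0,0],[0.45,0,0],0.6],
    [[0,0,0],[0,0,0],0.6],
    [[0,0,0],[0,0,0],0.6]
  ]
}}

```text
t: 7.2
eef_pos: [0.4852, -0.0436, 0.089]
ee_rot: [2.32, 2.117, 0.002]
contact_force: [5.9, 1.7, -10.8]
grip_width: 0.0239
grip_force: 59.5
```

>>> {"op": "play_rows", "data": {
  "motion": [
    [[0,0,0],[0,0,0.1],0.6],
    [[0,0,0],[0,0,0.1],0.6],
    [[0,0,0],[0,0,0.05],0.6],
    [[0,0,0],[0,0,0],0.6]
  ]
}}

```text
t: 7.6
eef_pos: [0.4852, -0.0436, 0.0866]
ee_rot: [2.32, 2.117, 0.002]
contact_force: [6.8, 1.5, -9.9]
grip_width: 0.0239
grip_force: 59.5
```

>>> {"op": "play_rows", "data": {
  "motion": [
    [[0,0,0],[0,0,0.05],0.6],
    [[0,0,0],[0,0,0],0.6]
  ]
}}

```text
t: 7.8
eef_pos: [0.4852, -0.0436, 0.0861]
ee_rot: [2.32, 2.117, 0.002]
contact_force: [7.3, 0.9, -9.6]
grip_width: 0.0242
grip_force: 59.5
```

>>> {"op": "play_rows", "data": {
  "motion": [
    [[0,0,0],[0,0,0.05],0.6],
    [[0,0,0],[0,0,0],0.6]
  ]
}}

```text
t: 8.0
eef_pos: [0.4852, -0.0436, 0.0856]
ee_rot: [2.32, 2.117, 0.002]
contact_force: [5.5, 1.1, -9.2]
grip_width: 0.0238
grip_force: 59.5
```

>>> {"op": "play_rows", "data": {
  "motion": [
    [[0,0,0],[0,0,0.05],0.6],
    [[0,0,0],[0,0,0],0.6]
  ]
}}

```text
t: 8.2
eef_pos: [0.4852, -0.0436, 0.0851]
ee_rot: [2.32, 2.117, 0.002]
contact_force: [6.1, 0.7, -9.2]
grip_width: 0.0237
grip_force: 59.5
```

>>> {"op": "play_rows", "data": {
  "motion": [
    [[0,0,0],[0,0,0.05],0.6],
    [[0,0,0],[0,0,0],0.6]
  ]
}}

```text
t: 8.4
eef_pos: [0.4852, -0.0436, 0.0846]
ee_rot: [2.32, 2.117, 0.002]
contact_force: [5.3, 1.0, -8.5]
grip_width: 0.024
grip_force: 59.5
```

>>> {"op": "play_rows", "data": {
  "motion": [
    [[0,0,0],[0,0,0.05],0.6],
    [[0,0,0],[0,0,0],0.6]
  ]
}}

```text
t: 8.6
eef_pos: [0.4852, -0.0436, 0.0842]
ee_rot: [2.32, 2.117, 0.002]
contact_force: [6.3, 1.1, -9.2]
grip_width: 0.0241
grip_force: 59.5
```

>>> {"op": "play_rows", "data": {
  "motion": [
    [[0,0,0],[0,0,0.05],0.6],
    [[0,0,0],[0,0,0.05],0.6],
    [[0,0,0],[0,0,0],0.6]
  ]
}}

```text
t: 8.9
eef_pos: [0.4852, -0.0436, 0.0832]
ee_rot: [2.32, 2.117, 0.002]
contact_force: [6.2, 0.6, -8.2]
grip_width: 0.0238
grip_force: 59.5
```

>>> {"op": "play_rows", "data": {
  "motion": [
    [[0,0,0],[0,0,0.05],0.6],
    [[0,0,0],[0,0,0.05],0.6],
    [[0,0,0],[0,0,0],0.6]
  ]
}}

```text
t: 9.2
eef_pos: [0.4852, -0.0436, 0.0822]
ee_rot: [2.32, 2.117, 0.002]
contact_force: [6.2, 1.5, -7.8]
grip_width: 0.0238
grip_force: 59.5
```

>>> {"op": "play_rows", "data": {
  "motion": [
    [[0,0,0],[0,0,0.05],0.6],
    [[0,0,0],[0,0,0.05],0.6],
    [[0,0,0],[0,0,0],0.6]
  ]
}}

```text
t: 9.5
eef_pos: [0.4852, -0.0436, 0.0812]
ee_rot: [2.32, 2.117, 0.002]
contact_force: [5.1, 1.2, -7.3]
grip_width: 0.0238
grip_force: 59.5
```

>>> {"op": "play_rows", "data": {
  "motion": [
    [[0,0,0],[0,0,0.05],0.6],
    [[0,0,0],[0,0,0.05],0.6],
    [[0,0,0],[0,0,0.05],0.6],
    [[0,0,0],[0,0,0],0.6]
  ]
}}

```text
t: 9.9
eef_pos: [0.4852, -0.0436, 0.0798]
ee_rot: [2.32, 2.117, 0.002]
contact_force: [5.7, 1.7, -6.6]
grip_width: 0.0237
grip_force: 59.6
```

>>> {"op": "play_rows", "data": {
  "motion": [
    [[0,0,0],[0,0,0],0.4],
    [[0,0,0],[0,0,0],0.3],
    [[0,0,0],[0,0,0],0.2],
    [[0,0,0],[0,0,0],0.2]
  ]
}}

```text
t: 10.3
eef_pos: [0.4836, -0.0441, 0.0797]
ee_rot: [-2.321, -2.116, 0.001]
contact_force: [0.1, 0.1, -0.2]
grip_width: 0.0343
grip_force: 0.0
```

>>> {"op": "play_rows", "data": {
  "motion": [
    [[0,0,0],[0,0,-0.5],0.2],
    [[0,0,0],[0,0,-2],0.2],
    [[0,0,0],[0,0,-3],0.2],
    [[0,0,0],[0,0,-4],0.2],
    [[0,0,0],[0,0,0],0.2]
  ]
}}

```text
t: 10.8
eef_pos: [0.4866, -0.0447, 0.1793]
ee_rot: [2.318, 2.112, 0.009]
contact_force: [0.6, 0.2, 0.3]
grip_width: 0.0339
grip_force: 0.0
```

Run:
```python
from h import *
r.capture('scene')
o=r.get_obs();im,d=r.capture('wrist');cv2.imwrite('pics/w3.png',im)
p,u,v=wpts(o,d,np.ones(d.shape,bool));print(o['t'],o['eef_pos'],o['contact_force'])
k=(p[:,2]>.09)&(p[:,2]<.115)&(np.hypot(p[:,0]-.485,p[:,1]+.043)<.017)
q=p[k];print(k.sum(),np.median(q,0),(q.min(0)+q.max(0))/2,np.linalg.norm(np.median(q,0)[:2]-[.5034,.1606]))
```

```text
10.85 [ 0.48562493 -0.0443159   0.17715958] [-0.19356069 -0.05082845 -0.20230492]
1059 [ 0.48563263 -0.0410649   0.09931472] [ 0.48553466 -0.04267491  0.09585675] 0.20244607005908313
```

View pics/w3.png

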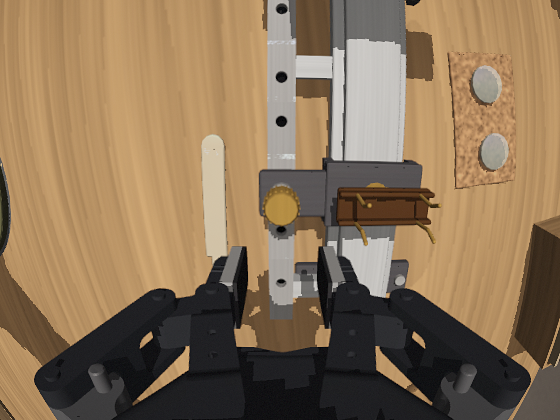

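The knob is at (281,206) with one free hole behind it and the outermost one behind that, so it stands in the second hole. Its top is at 99 mm, which means the plunger is fully home.

>>> {"op": "play_rows", "data": {
  "motion": [
    [[0,0,0],[0,0,-2],0.2],
    [[0,0,0],[0,0,0],0.2],
    [[0,0,0],[0,0,0],0.2]
  ]
}}

```text
t: 11.2
eef_pos: [0.4839, -0.0439, 0.1938]
ee_rot: [-2.321, -2.116, 0.001]
contact_force: [0.1, 1.0, 1.2]
grip_width: 0.0342
grip_force: 0.0
```

```bash
python3 -c "
from bench import r
print(r.finish_job())"
```

```text
the job is handed in; nothing more can be done
None
```

The card rest now stands two holes nearer the lens board: by my measurements the plunger is fully home in the second hole, with the knob about 202 mm from the thumbscrew. The knob is let go, and the job was handed in at about 11 s with no verdict returned.

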